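# Press three button caps home on their dies, largest to smallest

### The job

Three brass button caps stand raised on their rubber-footed steel dies. With a fingertip, gently press each cap down until it is home on its die, the largest cap first, then the medium one, then the smallest, finishing each before starting the next. Only press: do not grasp, lift or shift the dies, do not press hard (about 3 kg of force dents a cap), and leave the other things on the table as they are.

Things in the scene. Friction and masses are not known exactly. Their poses are not given: they have to be found in the camera images.
- die_large: the large setting die: a loose round steel disc on a black rubber foot, together 64 mm across and 24 mm tall, standing on the table, its top edge bevelled to 56 mm; pressed with over about 5 N the steel yields into the rubber by 1 mm for each further 5 N, up to 4 mm, and springs back; it carries the large button cap on a pin at its centre. Origin: centre of its underside (on the table), z up
- cap_large_top (a point): centre of the flat top of the large button cap, a flat round brass cap 48 mm across and 6 mm thick, above the centre of die_large. Height above the table: 38 mm when raised, 30 mm when fully home (cap resting on its die)
- cap_large (a joint): how far the large button cap is pressed down its pin, m: 0 = raised (8 mm gap under the cap), 0.008 = fully home; starts between 0 and 0.0015. It slides stiffly at about 3 N all the way to a firm stop, has no spring, stays where it is left, and cannot come off
- die_medium: the medium setting die: a loose round steel disc on a black rubber foot, together 52 mm across and 24 mm tall, standing on the table, its top edge bevelled to 44 mm; pressed with over about 5 N the steel yields into the rubber by 1 mm for each further 5 N, up to 4 mm, and springs back; it carries the medium button cap on a pin at its centre. Origin: centre of its underside (on the table), z up
- cap_medium_top (a point): centre of the flat top of the medium button cap, a flat round brass cap 32 mm across and 6 mm thick, above the centre of die_medium. Height above the table: 38 mm when raised, 30 mm when fully home (cap resting on its die)
- cap_medium (a joint): how far the medium button cap is pressed down its pin, m: 0 = raised (8 mm gap under the cap), 0.008 = fully home; starts between 0 and 0.0015. It slides stiffly at about 3 N all the way to a firm stop, has no spring, stays where it is left, and cannot come off
- die_small: the small setting die: a loose round steel disc on a black rubber foot, together 40 mm across and 24 mm tall, standing on the table, its top edge bevelled to 32 mm; pressed with over about 5 N the steel yields into the rubber by 1 mm for each further 5 N, up to 4 mm, and springs back; it carries the small button cap on a pin at its centre. Origin: centre of its underside (on the table), z up
- cap_small_top (a point): centre of the flat top of the small button cap, a flat round brass cap 18 mm across and 6 mm thick, above the centre of die_small. Height above the table: 38 mm when raised, 30 mm when fully home (cap resting on its die)
- cap_small (a joint): how far the small button cap is pressed down its pin, m: 0 = raised (8 mm gap under the cap), 0.008 = fully home; starts between 0 and 0.0015. It slides stiffly at about 3 N all the way to a firm stop, has no spring, stays where it is left, and cannot come off
- thimble: bystander: upright steel thimble, 21 mm across, 24 mm tall, between the dies; origin at the centre of its underside
- spool: bystander: upright wooden thread spool, 32 mm across, 40 mm tall, between the dies; origin at the centre of its underside
- scissors: bystander: embroidery scissors lying flat beyond the dies, about 165 mm long, 8 mm high; origin on the table under the pivot, x towards the points
- hoop: bystander: wooden embroidery hoop lying flat beyond the dies, 140 mm across, 12 mm high; origin at its centre on the table
- needle_tin: bystander: flat aluminium needle tin 70 x 25 x 12 mm, beyond the dies; origin at the centre of its underside
- bead_jar: bystander: closed glass bead jar with a steel lid, 48 mm across, 60 mm tall; origin at the centre of its underside
- bobbin_case: bystander: round flat steel bobbin case, 36 mm across, 16 mm tall, lying on the table beyond the dies; origin at the centre of its underside
Things that resemble listed ones, but are neither listed nor needed, are in the scene too. Leave any red look-alike of the die_small alone.

How it is judged:
By the outcome, as a careful person would: the job done as asked, in the order asked, and still so for the second after the job is handed in, with the robot touching nothing.
It also fails if it takes over 48 s, if anything falls off the work surface, if the arm or the gripper's body presses on something with over 40 N, if the wrist force passes 120 N, or if a joint passes its speed limit or range.

### The arm

A 6-joint arm with a two-finger parallel gripper is mounted at the origin on the work surface. World frame = base frame: x ahead of the robot, y to its left, z up, the work surface at z = 0. Lengths are in m, angles in rad, forces in N, time in s.
With the tool pointing down it reaches from about 0.35 to 1 m from the base axis. Payload 7.1 kg.
Tool frame: the origin (TCP) lies between the finger pads; the fingertips stand 22 mm ahead of it and the grasp point (between the pads) lies 3 mm ahead of it; z points along the fingers, y is the line along which they close (so a half turn about z gives the same grasp; the last joint's range is limited). The gripper opens to 85 mm and grips with 20 to 120 N. Pads are 22 mm wide; open, the fingers measure 114 mm over their backs; the gripper's body (76 mm by 85 mm) begins 54 mm behind the grasp point. The pads swing forward as they close: fully open they stand 13 mm farther back than shut.
Start: joints at [-1.173, 0.423, 1.63, -0, 1.089, -0.019], TCP at [0.253, -0.571, 0.253] pointing down, gripper open.
Joint ranges: [-3, 3], [-0.9, 2.11], [0.09, 2.58], [-1.31, 4.45], [0.11, 2.69], [-2.54, 2.54]. Speed limits (rad/s): [2.39, 2.39, 3.01, 3.14, 3.14, 3.14].

### API

Orientations are given as a rotation vector (axis times angle).
In Python, from rig import manip gives the robot as it stands. The module is installed in compiled form; this text tells all that it offers. Calls block until the motion is done:
- manip.move_to(position, orientation): joint-space move of the TCP to a pose.
- manip.servo_line(position, orientation=None, rate=0.15): straight line of the TCP; orientation=None keeps the orientation; rate is the mean speed in m/s.
- manip.set_joints(angles): joint-space move.
- manip.command_gripper(opening, f_grip=None): finger opening in m; f_grip is the grip in N (None keeps the last); returns when the fingers have stopped.
- manip.hold(seconds).
- manip.solve_ik(position, orientation): joint angles nearest the present ones, or None.
- manip.camera(name): name is "scene" or "top"; returns a dict with "image" (480x640x3 uint8, red, green, blue), "fx", "fy", "cx", "cy" (pixels), "cam_to_world" (4x4, takes a point from camera to world coordinates). Camera axes: x right, y down, z forward; pixel columns grow to the right and rows downward; lengths in m; the calibration is good to about 2 mm. A picture is of the moment at which its call begins. There is no depth.
A pose or a line that the arm cannot do raises manip.IKError and nothing moves.
- manip.sign_off(): hands the job in; it is judged then, once.
Readings, each from a call of its own:
- manip.get_time(): time.
- manip.get_joint_positions(): joint angles.
- manip.get_joint_vel(): joint speeds.
- manip.get_tau(): joint torques, N m.
- manip.get_position(): TCP position.
- manip.get_ee_rot(): TCP orientation.
- manip.get_contact_force(): force on the tool from outside, world axes, zero at the start.
- manip.get_torque(): the same for the moment, N m.
- manip.get_width(): finger opening in m.
- manip.get_grip_force(): force on a finger pad.
Only numpy, scipy, OpenCV 4.12 (cv2) and the standard library are available. Lean on these libraries where they do the work, as an engineer would, in place of code of your own. Each camera call takes 0.05 s, during which the arm holds its last target. There are 200 camera calls.

## Working session

There is one attempt and no reset: what is moved stays moved. The work goes in short steps, each a Python script; the robot and the scene stay as the last script left them, time stands still between calls to the robot, and variables do not carry over. Pictures are saved under pics/ and viewed, at most 10 in all, crops included, and the job is handed in when it is done.

```bash
mkdir -p pics; python3 - <<'E'
from rig import manip
import cv2,numpy as np
for n in("scene","top"):
    c=manip.camera(n); cv2.imwrite(f"pics/{n}0.png",c["image"][:,:,::-1])
    print(n,c["fx"],c["fy"],c["cx"],c["cy"],np.round(c["cam_to_world"],4).tolist())
print(manip.get_time(),manip.get_ee_rot(),manip.get_contact_force(),manip.get_width())
E
```

```text
scene 557.3164739459099 557.3164739459099 329.25674473818776 240.18201034467262 [[0.3269, 0.5858, -0.7416, 1.3704], [0.945, -0.2109, 0.25, -0.2822], [-0.01, -0.7826, -0.6225, 0.6972], [0.0, 0.0, 0.0, 1.0]]
top 546.5540703363185 546.5540703363185 320.6964139938508 251.6322157925949 [[-0.0696, -0.9751, 0.2107, 0.327], [-0.9976, 0.0675, -0.0171, -0.0115], [0.0025, -0.2113, -0.9774, 1.3356], [0.0, 0.0, 0.0, 1.0]]
0.1 [-3.07230391e+00 -6.49742080e-01  3.84502292e-04] [-0.43777482  0.72921648  0.61056394] 0.08575532397656657
```

View pics/scene0.png

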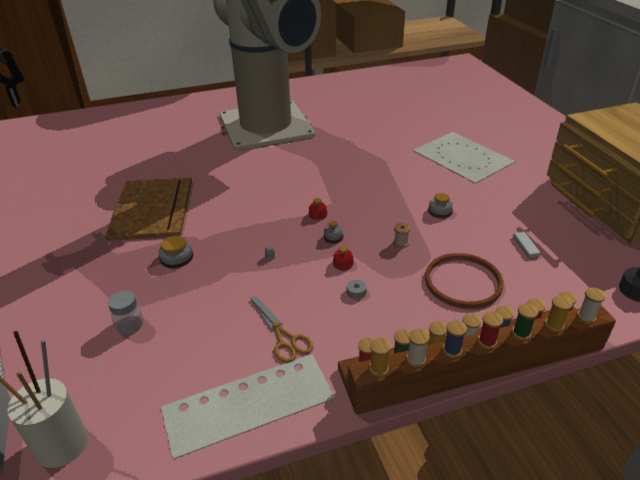

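View pics/top0.png

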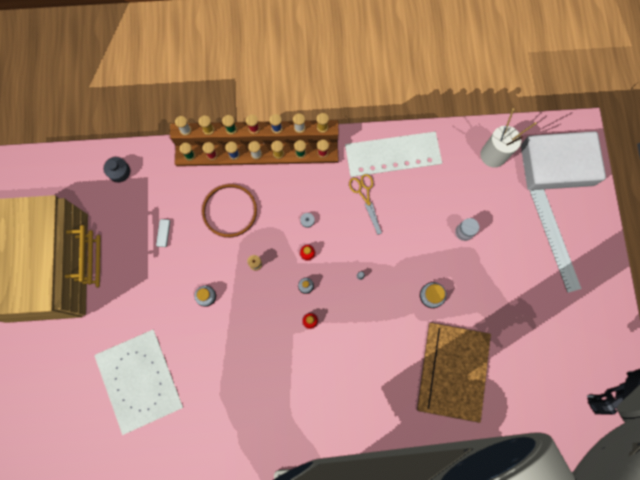

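Large die: scene (176,247) and top (433,293). Medium die: scene (441,203) and top (205,294). Small die, grey: scene (333,231) and top (306,285). Things that could be mistaken for the small die:
- the red look-alikes at scene (318,209) and (343,258), top (310,320) and (307,252)
- the bobbin case at scene (356,289)
- the thimble at scene (269,253)

Next is an enlarged composite of the three dies.

```bash
python3 - <<'E'
import cv2,numpy as np
R=[]
for n,P in(("scene",[(175,247),(441,203),(333,231)]),("top",[(433,293),(205,294),(306,285)])):
    im=cv2.imread(f"pics/{n}0.png")
    r=[]
    for x,y in P:
        t=cv2.resize(im[y-20:y+20,x-20:x+20],(260,260),interpolation=cv2.INTER_CUBIC)
        for k in range(0,40,10): 
            cv2.putText(t,str(x-20+k),(int(k*6.5),10),0,.35,(255,255,255)); cv2.line(t,(int(k*6.5+3),12),(int(k*6.5+3),18),(255,255,255))
            cv2.putText(t,str(y-20+k),(0,int(k*6.5+7)),0,.35,(255,255,255)); 
        r.append(t)
    R.append(np.hstack(r))
cv2.imwrite("pics/crop1.png",np.vstack(R))
E
```

```text
(no output)
```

View pics/crop1.png

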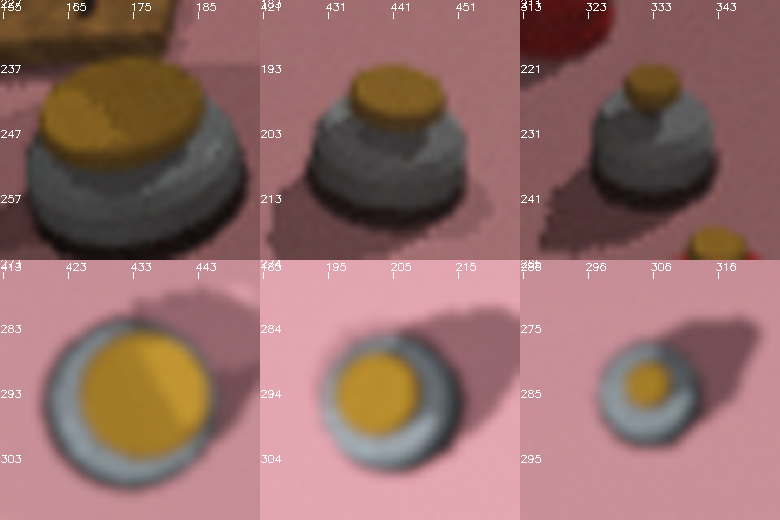

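```bash
python3 - <<'E'
from rig import manip
import numpy as np, json
C={n:manip.camera(n) for n in("scene","top")}
P={"large":((173.8,243.3),(435.5,293.8)),"medium":((442.1,197.2),(203,294.6)),"small":((333.5,223.5),(305.7,284.2))}
out={}
for k,uv in P.items():
    A=np.zeros((3,3));b=np.zeros(3);rays=[]
    for n,(u,v) in zip(C,uv):
        c=C[n];T=np.array(c["cam_to_world"]);d=T[:3,:3]@[(u-c["cx"])/c["fx"],(v-c["cy"])/c["fy"],1];d/=np.linalg.norm(d)
        M=np.eye(3)-np.outer(d,d);A+=M;b+=M@T[:3,3];rays.append((T[:3,3],d))
    X=np.linalg.solve(A,b)
    pl=[o+d*(.037-o[2])/d[2] for o,d in rays]
    out[k]=list(np.mean(pl,0)); print(k,X.round(4),[p[:2].round(4) for p in pl],np.linalg.norm(X[:2]))
json.dump(out,open("p.json","w"))
E
```

```text
large [ 0.4858 -0.3     0.0323] [array([ 0.4929, -0.2979]), array([ 0.485 , -0.3011])] 0.5709726971885472
medium [0.5225 0.2551 0.0334] [array([0.5271, 0.2532]), array([0.5215, 0.2535])] 0.5814362057759471
small [0.5307 0.0086 0.0326] [array([0.5366, 0.0081]), array([0.5296, 0.0072])] 0.530803887699184
```

```bash
python3 - <<'E'
from rig import manip
import numpy as np, json, cv2
p=json.load(open("p.json")); O=[np.pi,0,0]
for k in p: print(k,np.round(manip.solve_ik([p[k][0],p[k][1],.075],O),2))
manip.command_gripper(0.0,20)
x,y,_=p["large"]
manip.move_to([x,y,.12],O)
manip.servo_line([x,y,.075],rate=.1)
manip.hold(.3)
print(manip.get_time(),manip.get_position(),manip.get_contact_force(),manip.get_width())
t=[]
for n,(u,v) in(("scene",(175,235)),("top",(433,293))):
    im=manip.camera(n)["image"][:,:,::-1]; cv2.imwrite(f"pics/{n}1.png",im)
    t.append(cv2.resize(im[v-30:v+30,u-30:u+30],(400,400),interpolation=cv2.INTER_CUBIC))
cv2.imwrite("pics/crop2.png",np.hstack(t))
E
```

```text
large [-0.57  0.61  1.84 -0.    0.7   1.  ]
medium [ 0.43  0.62  1.82 -0.    0.71  2.  ]
small [-0.01  0.57  1.93 -0.    0.65  1.56]
3.3 [ 0.48924977 -0.29965294  0.07556804] [ 0.17245389 -0.5480383  -0.11067008] 0.00015524121905121697
```

View pics/crop2.png

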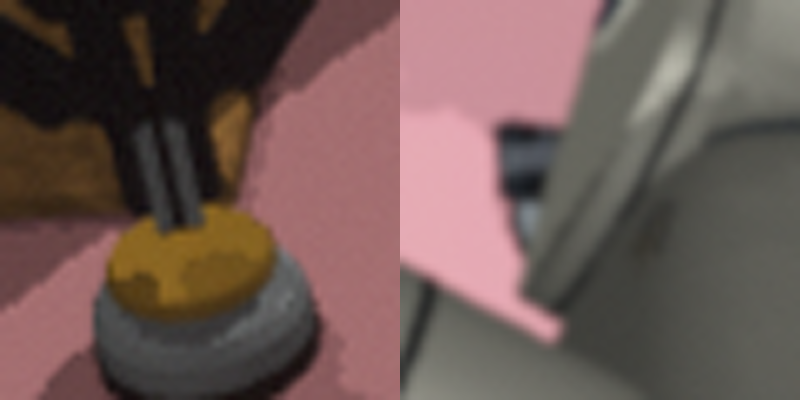

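```bash
cat > h.py <<'E'
from rig import manip
import numpy as np
def proj(c,X):
    T=np.array(c["cam_to_world"]);q=T[:3,:3].T@(np.array(X)-T[:3,3]);return np.array([c["cx"]+c["fx"]*q[0]/q[2],c["cy"]+c["fy"]*q[1]/q[2]])
E
python3 - <<'E'
from h import *
c=manip.camera("scene")
for dx in(0,.011):print(dx,proj(c,[.48925+dx,-.29965,.0536]))
for x in(.485,.489,.493):print(x,proj(c,[x,-.2997,.0372]))
print(proj(c,[0,0,0]),proj(manip.camera("top"),[0,0,0]))
E
```

```text
0 [171.0138874  235.49955103]
0.011 [171.69830438 238.91029526]
0.485 [172.33351129 240.98657474]
0.489 [172.58173051 242.22051004]
0.493 [172.83134272 243.46137016]
[265.38979148 124.15113529] [324.2063212  517.71981407]
```

Scene projections agree with the hovering fingertip to about 0.3 px, so I'm weighting the scene view more. The tip is clearly over the brass large cap, so I'll press with force feedback.

```bash
cat >> h.py <<'E'
def fz(n=4):
    v=[]
    for _ in range(n): manip.hold(.01); v.append(manip.get_contact_force()[2])
    return np.mean(v)
def press(x,y,zmin=.0495,lim=8.0,z=.063):
    manip.servo_line([x,y,z],rate=.06); manip.hold(.3); f0=fz(10); log=[]; top=z
    while z>zmin:
        z-=.0005; manip.servo_line([x,y,z],rate=.015); f=fz()-f0
        log.append((round(z*1e3,1),round(manip.get_position()[2]*1e3,2),round(f,1)))
        if f>lim: break
    manip.hold(.2); print("held",fz(10)-f0,manip.get_position())
    manip.servo_line([x,y,top],rate=.04)
    print("f0",f0,log,manip.get_time())
E
python3 - <<'E'
from h import *
press(.4915,-.2985)
E
```

```text
held 9.424162277731346 [ 0.49156462 -0.29854482  0.05109668]
f0 0.1552004729565487 [(62.5, np.float64(62.52), np.float64(-0.6)), (62.0, np.float64(61.96), np.float64(-0.6)), (61.5, np.float64(61.47), np.float64(0.4)), (61.0, np.float64(60.98), np.float64(-0.2)), (60.5, np.float64(60.47), np.float64(-0.4)), (60.0, np.float64(59.97), np.float64(-0.2)), (59.5, np.float64(59.47), np.float64(-0.4)), (59.0, np.float64(58.97), np.float64(-0.1)), (58.5, np.float64(58.54), np.float64(0.6)), (58.0, np.float64(58.12), np.float64(1.8)), (57.5, np.float64(57.55), np.float64(2.2)), (57.0, np.float64(56.99), np.float64(2.1)), (56.5, np.float64(56.48), np.float64(1.7)), (56.0, np.float64(55.97), np.float64(1.9)), (55.5, np.float64(55.46), np.float64(1.4)), (55.0, np.float64(54.97), np.float64(1.7)), (54.5, np.float64(54.5), np.float64(2.1)), (54.0, np.float64(53.99), np.float64(1.7)), (53.5, np.float64(53.48), np.float64(1.9)), (53.0, np.float64(52.98), np.float64(1.6)), (52.5, np.float64(52.48), np.float64(1.8)), (52.0, np.float64(52.08), np.float64(3.5)), (51.5, np.float64(51.81), np.float64(6.8)), (51.0, np.float64(51.46), np.float64(7.3)), (50.5, np.float64(51.08), np.float64(9.7))] 12.0667
```

Force profile for the large cap: contact at about 58.5 mm, a steady 2 N slide, and a firm stop at about 52 mm (tip at 30 mm). That is home, with a peak under 10 N. Next is the medium cap, then a hover over the small one.

```bash
python3 - <<'E'
from h import *
import cv2
O=[np.pi,0,0]
manip.servo_line([.4915,-.2985,.12],rate=.15)
manip.move_to([.5255,.2533,.12],O)
press(.5255,.2533,z=.0605)
manip.servo_line([.5255,.2533,.12],rate=.15)
manip.move_to([.5345,.0078,.12],O)
manip.servo_line([.5345,.0078,.070],rate=.1); manip.hold(.2)
print(manip.get_time(),manip.get_position())
t=[]
for n,P in(("scene",[(441,203),(333,225),(175,245)]),):
    im=manip.camera(n)["image"][:,:,::-1]; cv2.imwrite(f"pics/{n}2.png",im)
    for u,v in P: t.append(cv2.resize(im[v-25:v+25,u-20:u+20],(264,330),interpolation=cv2.INTER_CUBIC))
cv2.imwrite("pics/crop3.png",np.hstack(t))
c=manip.camera("scene");print(proj(c,[.5345+.011,.0078,.048]))
E
```

```text
held 7.607043616964602 [0.5255796  0.25331108 0.05149275]
f0 0.03305466171674495 [(60.0, np.float64(59.97), np.float64(-0.0)), (59.5, np.float64(59.53), np.float64(0.8)), (59.0, np.float64(59.07), np.float64(2.1)), (58.5, np.float64(58.54), np.float64(2.8)), (58.0, np.float64(57.97), np.float64(2.1)), (57.5, np.float64(57.44), np.float64(2.2)), (57.0, np.float64(56.96), np.float64(1.9)), (56.5, np.float64(56.47), np.float64(1.7)), (56.0, np.float64(55.98), np.float64(1.8)), (55.5, np.float64(55.49), np.float64(1.9)), (55.0, np.float64(54.99), np.float64(1.7)), (54.5, np.float64(54.48), np.float64(1.8)), (54.0, np.float64(53.98), np.float64(1.7)), (53.5, np.float64(53.47), np.float64(1.9)), (53.0, np.float64(52.97), np.float64(1.7)), (52.5, np.float64(52.48), np.float64(2.1)), (52.0, np.float64(52.08), np.float64(3.8)), (51.5, np.float64(51.8), np.float64(6.6)), (51.0, np.float64(51.46), np.float64(8.3))] 22.1667
24.5333 [0.53498562 0.00782831 0.07066117]
[334.84141551 221.58301088]
```

View pics/crop3.png

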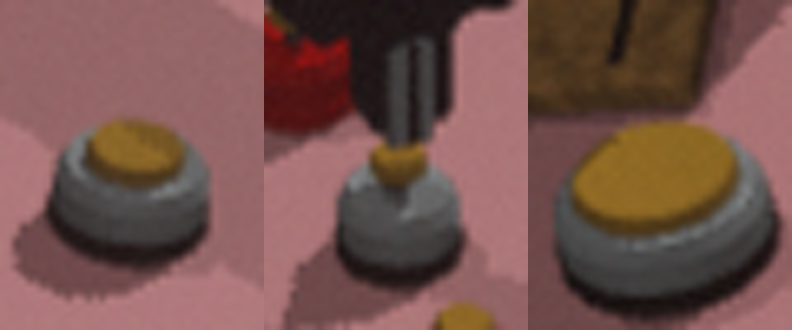

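The picture shows the medium (left) and large (right) caps sitting flat on their dies. The fingertip at (335.4,221.7) is over the grey die's brass cap at (333.5,223.5), about 1 mm too far in +y, and the red die is clear. I'll correct slightly and press.

```bash
python3 - <<'E'
from h import *
import cv2
press(.536,.0068,z=.0605)
manip.servo_line([.536,.0068,.15],rate=.15)
manip.move_to([.40,.0068,.30],[np.pi,0,0])
print(manip.get_time())
t=[];im=manip.camera("scene")["image"][:,:,::-1]
for u,v in[(441,203),(333,225),(175,245)]: t.append(cv2.resize(im[v-25:v+25,u-20:u+20],(264,330),interpolation=cv2.INTER_CUBIC))
cv2.imwrite("pics/crop4.png",np.hstack(t))
E
```

```text
held 8.386951032629796 [0.53612464 0.00679902 0.05142413]
f0 -0.18467283525327072 [(60.0, np.float64(60.0), np.float64(-0.1)), (59.5, np.float64(59.48), np.float64(-0.1)), (59.0, np.float64(59.03), np.float64(1.0)), (58.5, np.float64(58.56), np.float64(2.5)), (58.0, np.float64(58.03), np.float64(2.8)), (57.5, np.float64(57.51), np.float64(2.2)), (57.0, np.float64(56.99), np.float64(1.8)), (56.5, np.float64(56.48), np.float64(2.2)), (56.0, np.float64(55.97), np.float64(2.3)), (55.5, np.float64(55.46), np.float64(2.2)), (55.0, np.float64(54.97), np.float64(1.8)), (54.5, np.float64(54.49), np.float64(2.2)), (54.0, np.float64(53.96), np.float64(2.0)), (53.5, np.float64(53.45), np.float64(2.3)), (53.0, np.float64(52.96), np.float64(2.0)), (52.5, np.float64(52.47), np.float64(2.1)), (52.0, np.float64(52.05), np.float64(3.5)), (51.5, np.float64(51.78), np.float64(6.3)), (51.0, np.float64(51.41), np.float64(8.1))] 31.375
32.95
```

View pics/crop4.png

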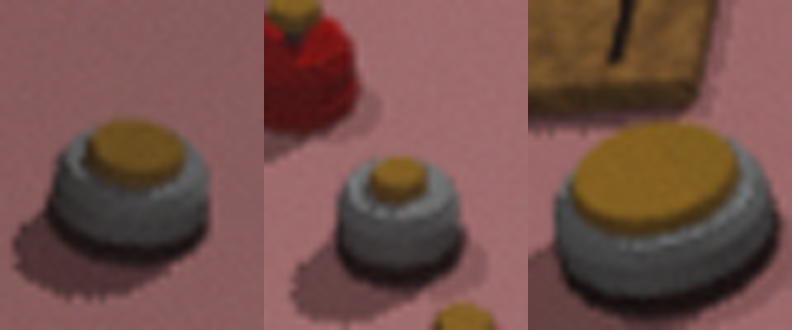

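All three caps sit flat on their dies, the dies have not moved, and the red look-alike is untouched.

```bash
python3 -c "
from rig import manip
print(manip.sign_off())"
```

```text
the job is handed in; nothing more can be done
None
```

The large, medium and small caps were pressed home in that order with under 10 N each, the final picture shows all three flat on their dies, and the job was handed in at about 33 s with the arm clear.

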